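# Clamp a seal blank in the handwheel vise

### The job

Stand the tallest seal blank upright on the bed of the small handwheel vise, between the sliding jaw and the stop, then wind the wheel clockwise (seen from above) by its crank knob until it has come up to a firm feel, about two thirds stiffer than when it runs free, and let go. Do not force it much beyond that, or the stone cracks. Leave the other blanks standing where they are.

Things in the scene. Friction and masses are not known exactly. Their poses are not given: they have to be found in the camera images.
- blank_mid (a point): The blank to clamp (seal_blank_3): tallest and slimmest of the four standing stone blanks, a square shaft 15 x 15 mm, 66 mm tall over its rounded head (plain shaft up to 55 mm above the foot), about 45 g. The point is on its upright axis, 33 mm above its foot; x and y are square to the shaft's faces, z is up towards the head.
- seal_blank_1: Another blank, 18 x 18 x 59 mm with a head, standing; stays where it is. Origin at the centre of its foot.
- seal_blank_2: Another blank, plain square 22 x 22 x 42 mm, standing; stays where it is. Origin at the centre of its foot.
- seal_blank_4: Another blank, 21 x 26 x 49 mm with a head, standing; stays where it is. Origin at the centre of its foot.
- vise: Steel vise fixed to the table, 250 x 72 mm, bed 20 mm thick. Origin at the centre of its underside; x points along it from the wheel end to the stop end, z up. The spring-backed jaw (36 mm wide, top 38 mm above the table) starts with its face anywhere 18 to 32 mm before the seat point and slides along +x towards the stop as the wheel is wound clockwise.
- seat (a point): Point on the bed's upper face, 20 mm above the table, on the centre line, 60 mm along the vise's x: the blank's foot goes here, shaft faces square to the vise. The bed is open at both sides here; jaw and stop rise only 18 mm above it. Set down here the blank stands free of both; the jaw then pushes it along the bed to the stop. Axes as the vise.
- stop: Fixed steel stop block at the far end of the vise bed, 40 mm wide, 18 mm high. Origin at the foot of its flat face, which looks back along the vise's -x towards the jaw; it lies 12 to 20 mm beyond the seat point.
- hub (a point): Point on the upright axis of the handwheel, 64 mm above the table (the wheel's top face), 70 mm along the vise's -x from its origin. Wheel 94 mm across. Clockwise seen from above drives the jaw 4 mm for each radian (25 mm a turn); about 0.6 to 1.5 turns until the jaw has pressed the stone against the stop. The wheel is self-holding: it stays where it is left.
- knob_mid (a point): Middle of the upright black crank knob: a 16 mm cylinder, 67 to 97 mm above the table, 42 mm from the wheel's axis, spinning freely on its pin (fingers may keep their heading). Pushing it round takes 9.5 N running free (about 2 N less if read while paused); with the stone on the stop it climbs 7.5 N per radian. Firm is about 6 N above free running; under 3.5 N the stone may be loose, over 8 N it may crack.
Mind the look-alikes: they are no part of the job. Leave any blue or purple look-alike of the seal_blank_1 alone.

How it is judged:
By the outcome, as a careful person would: the job done as asked, in the order asked, and still so for the second after the job is handed in, with the robot touching nothing.
It also fails if it takes over 72 s, if anything falls off the work surface, if the arm or the gripper's body presses on something with over 40 N, if the wrist force passes 120 N, or if a joint passes its speed limit or range.

### The arm

A 6-joint arm with a two-finger parallel gripper is mounted at the origin on a cart in front of the work surface, level with it; the furniture and walls round the work are solid. World frame = base frame: x ahead of the robot, y to its left, z up, the work surface at z = 0. Lengths are in m, angles in rad, forces in N, time in s.
With the tool pointing down it reaches from about 0.35 to 0.725 m from the base axis. Payload 4.3 kg.
Tool frame: the origin (TCP) lies midway between the tips of the shut fingers; the grasp point (between the pads) lies 19 mm behind it; z points along the fingers, y is the line along which they close (so a half turn about z gives the same grasp; the last joint's range is limited). The gripper opens to 85 mm and grips with 20 to 120 N. Pads are 22 mm wide; open, the fingers measure 114 mm over their backs; the gripper's body (76 mm by 85 mm) begins 54 mm behind the grasp point. The pads swing forward as they close: fully open they stand 13 mm farther back than shut.
Start: joints at [-1.227, 0.377, 0.081, 1.274, 0, 1.46], TCP at [0.252, -0.517, 0.205] pointing down, gripper open.
Joint ranges: [-2.72, 2.72], [-0.84, 1.66], [-1.02, 1.22], [-1.77, 2.12], [-1.37, 1.28], [-3.14, 3.14]. Speed limits (rad/s): [2.57, 2.57, 3.14, 3.14, 3.14, 3.14].

### API

Orientations are given as a rotation vector (axis times angle).
In Python, from cell import robot, grip, kin, read_camera, get_calibration, job, cut_out, pinpoint, readout gives the robot as it stands. Calls block until the motion is done:
- robot.movep(position, orientation): joint-space move of the TCP to a pose.
- robot.movel(position, ori=None, v=0.15): straight line of the TCP; ori=None keeps the orientation; v is the mean speed in m/s.
- robot.movej(angles): joint-space move.
- grip(opening, squeeze=None): opening from 0.0 (shut) to 1.0 (fully open); squeeze is the grip in N (None keeps the last); returns when the fingers have stopped.
- robot.wait(seconds).
- kin.ik(position, orientation): joint angles nearest the present ones, or None.
- read_camera(name): name is "scene" or "top" or "wrist"; returns the picture (480x640x3 uint8, red, green, blue); there is no depth.
- get_calibration(name): a dict with "K" (3x3 intrinsics, pixels), "R" (3x3) and "t" (3): a world point X has camera coordinates R X + t. Camera axes: x right, y down, z forward; pixel columns grow to the right and rows downward; lengths in m; the calibration is good to about 2 mm. A picture is of the moment at which its call begins: read the wrist's pose just before it. get_calibration takes no time and is no camera call; for the wrist camera it gives the pose at the moment of the call.
A pose or a line that the arm cannot do raises robot.MotionError and nothing moves.
- job.finish_job(): hands the job in; it is judged then, once.
Trained networks look in the newest picture that a camera, given by its name, has taken for a name from the list of things; names that differ only in an ending like _2 or _b are one class to them, and where a whole thing is asked for, a point or a joint stands for the part that bears it (a point fixed in the world has none). Each returns a list of dicts, best first, with "conf" (0 to 1); they miss things now and then, are a little off and sometimes report something else, mostly with a low value. They report only what shows in the picture. A call takes as long as a camera call. They do not tell look-alikes from the thing itself.
- cut_out(label, camera): "pixels" (480x640 bool, what is visible of it) and "rect" ([left, top, width, height] in pixels, round what is visible of it).
- pinpoint(label, camera): "centre" ([row, column] in pixels: a listed point, or the origin of a listed thing).
Readings, each from a call of its own:
- readout.get_time_s(): time.
- readout.get_joints(): joint angles.
- readout.get_dq(): joint speeds.
- readout.get_effort(): joint torques, N m.
- readout.get_tool_pos(): TCP position.
- readout.get_orientation(): TCP orientation.
- readout.get_wrist_force(): force on the tool from outside, world axes, zero at the start.
- readout.get_moment(): the same for the moment, N m.
- readout.get_opening(): opening from 0.0 (shut) to 1.0 (fully open).
- readout.get_gripper_force(): force on a finger pad.
Only numpy, scipy, OpenCV 4.12 (cv2) and the standard library are available. Lean on these libraries where they do the work, as an engineer would, in place of code of your own. Each camera call takes 0.05 s, during which the arm holds its last target. There are 200 camera calls.

## Working session

There is one attempt and no reset: what is moved stays moved. The work goes in short steps, each a Python script; the robot and the scene stay as the last script left them, time stands still between calls to the robot, and variables do not carry over. Pictures are saved under pics/ and viewed, at most 10 in all, crops included, and the job is handed in when it is done.

```bash
ls; mkdir -p pics; python3 - <<'E'
from cell import *
import cv2,numpy as np
for c in ["scene","top"]:
    im=read_camera(c); cv2.imwrite(f"pics/{c}0.png",im[:,:,::-1])
    K=get_calibration(c); print(c,K["K"].tolist(),(-K["R"].T@K["t"]).round(3),K["R"][2].round(3))
    for l in ["blank_mid","seal_blank_1","seal_blank_2","seal_blank_4","vise","seat","stop","hub","knob_mid"]:
        print(l,[(np.round(d["centre"],1).tolist(),round(d["conf"],2)) for d in pinpoint(l,c)][:5])
print(readout.get_time_s(),readout.get_orientation(),readout.get_wrist_force())
E
```

```text
pics
scene [[490.2035731936371, 0.0, 325.99713732566704], [0.0, 490.2035731936371, 234.49765120806165], [0.0, 0.0, 1.0]] [-0.059 -0.423  0.604] [ 0.657  0.412 -0.631]
blank_mid [([268.8, 452.4], 0.9)]
seal_blank_1 [([292.4, 414.4], 0.96), ([318.6, 465.0], 0.91), ([260.7, 393.4], 0.85), ([308.9, 377.7], 0.77), ([324.0, 430.1], 0.65)]
seal_blank_2 [([292.4, 414.4], 0.96), ([318.6, 465.0], 0.91), ([260.7, 393.4], 0.85), ([308.9, 377.7], 0.77), ([324.0, 430.1], 0.65)]
seal_blank_4 [([292.4, 414.4], 0.96), ([318.6, 465.0], 0.91), ([260.7, 393.4], 0.85), ([308.9, 377.7], 0.77), ([324.0, 430.1], 0.65)]
vise [([240.8, 281.1], 0.87), ([306.2, 376.8], 0.34)]
seat [([228.3, 245.6], 0.63)]
stop [([229.5, 235.1], 0.71), ([243.1, 279.2], 0.17)]
hub [([218.2, 314.4], 0.77)]
knob_mid [([200.7, 325.1], 0.41)]
top [[608.0574982146912, 0.0, 327.2149511919465], [0.0, 608.0574982146912, 237.9569883788905], [0.0, 0.0, 1.0]] [ 0.434 -0.085  1.013] [ 0.056  0.01  -0.998]
blank_mid [([185.4, 454.1], 0.51)]
seal_blank_1 [([211.1, 294.4], 0.62), ([281.7, 459.0], 0.61), ([247.3, 454.8], 0.58), ([221.6, 427.2], 0.56), ([224.5, 480.5], 0.53)]
seal_blank_2 [([211.1, 294.4], 0.62), ([281.7, 459.0], 0.61), ([247.3, 454.8], 0.58), ([221.6, 427.2], 0.56), ([224.5, 480.5], 0.53)]
seal_blank_4 [([211.1, 294.4], 0.62), ([281.7, 459.0], 0.61), ([247.3, 454.8], 0.58), ([221.6, 427.2], 0.56), ([224.5, 480.5], 0.53)]
vise [([228.8, 256.6], 0.67), ([260.5, 403.6], 0.25)]
seat [([241.1, 224.5], 0.61)]
stop [([246.4, 211.3], 0.6)]
hub [([212.1, 296.8], 0.97)]
knob_mid [([176.3, 292.2], 0.62)]
1.0 [3.06094217e+00 7.06725895e-01 9.87994237e-05] [-0.24637404  0.48770306  0.30896751]
```

View pics/scene0.png

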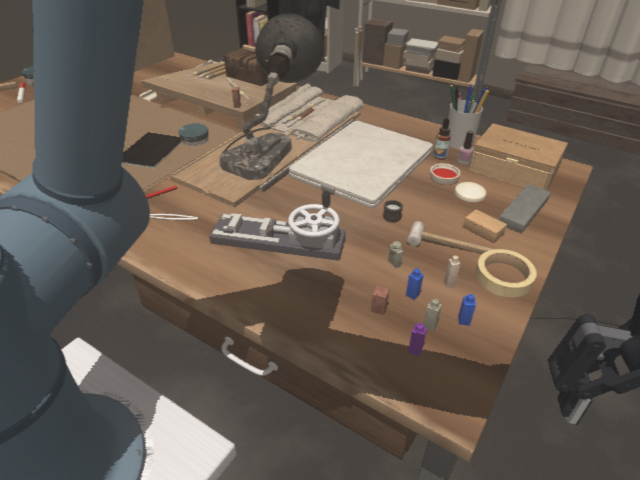

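View pics/top0.png

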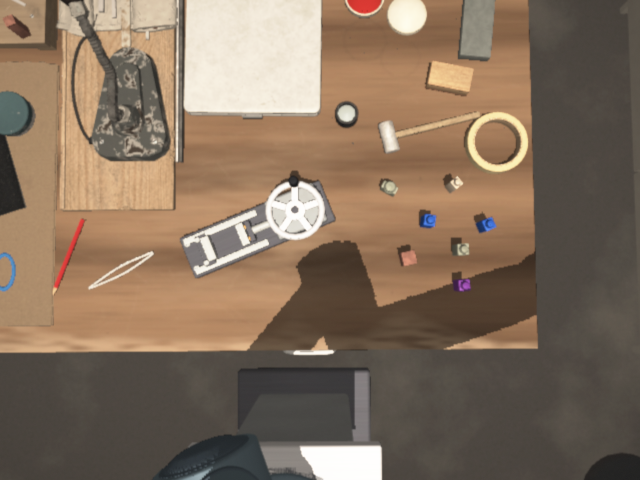

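Candidates for the tallest blank in the scene view: cream (row 268, col 452), grey-green (254, 397), grey (315, 432), red-brown plain (300, 380). The look-alikes are blue (283, 414), blue (310, 467) and purple (340, 418). The cream one is the slimmest and tallest, so it fits. The vise has its wheel at top (212, 297), knob at (178, 293) and stop end at the left (246, 211). Next I'll check the crop and triangulate.

```bash
cat > h.py <<'E'
from cell import *
import cv2,numpy as np
from scipy.spatial.transform import Rotation as Ro
def ray(cal,px):
    d=cal["R"].T@np.linalg.solve(cal["K"],[px[1],px[0],1.]); return -cal["R"].T@cal["t"],d
def on_z(cal,px,z):
    c,d=ray(cal,px); return c+d*(z-c[2])/d[2]
def proj(cal,X):
    p=cal["K"]@(cal["R"]@np.asarray(X)+cal["t"]); return p[:2]/p[2]  # col,row
def tri(obs):
    A=np.zeros((3,3));b=np.zeros(3)
    for cal,px in obs:
        c,d=ray(cal,px); d=d/np.linalg.norm(d); P=np.eye(3)-np.outer(d,d); A+=P;b+=P@c
    return np.linalg.solve(A,b)
def down(yaw):  # tool z down, tool y (closing line) at heading yaw in world
    y=np.array([np.cos(yaw),np.sin(yaw),0]); z=np.array([0,0,-1.]); x=np.cross(y,z)
    return Ro.from_matrix(np.c_[x,y,z]).as_rotvec()
E
python3 - <<'E'
from h import *
im=cv2.imread("pics/scene0.png")[235:365,350:500]; cv2.imwrite("pics/crop1.png",cv2.resize(im,None,fx=4.5,fy=4.5,interpolation=cv2.INTER_CUBIC))
S,T=get_calibration("scene"),get_calibration("top")
for n,z,s,t in [("blank",.033,(268.8,452.4),(185.4,454.1)),("seat",.02,(228.3,245.6),(241.1,224.5)),("stop",.02,(229.5,235.1),(246.4,211.3)),("hub",.064,(218.2,314.4),(212.1,296.8)),("knob",.082,(200.7,325.1),(176.3,292.2)),("vise",0,(240.8,281.1),(228.8,256.6))]:
    print(n,on_z(S,s,z).round(4),on_z(T,t,z).round(4),tri([(S,s),(T,t)]).round(4))
for p in [(254,397),(300,380),(315,432),(283,414),(310,467),(340,418)]: print(on_z(S,p,.03).round(3))
for n,p,yaw in [("b",(.54,.08,.2),0)]: print(kin.ik(p,down(yaw)))
W=get_calibration("wrist"); Rt=Ro.from_rotvec(readout.get_orientation()).as_matrix(); p=readout.get_tool_pos()
print("cam in tool", (Rt.T@(-W["R"].T@W["t"]-p)).round(3),(Rt.T@W["R"].T).round(3).tolist(),W["K"][0,0])
E
```

```text
blank [ 0.5779 -0.2801  0.033 ] [ 0.5724 -0.2814  0.033 ] [ 0.5719 -0.2809  0.038 ]
seat [0.4803 0.0965 0.02  ] [0.486  0.0932 0.02  ] [0.4842 0.096  0.0175]
stop [0.4664 0.1107 0.02  ] [0.4775 0.1148 0.02  ] [0.4767 0.1184 0.0097]
hub [ 0.5317 -0.0273  0.064 ] [ 0.5282 -0.0282  0.064 ] [ 0.5283 -0.0289  0.0668]
knob [ 0.5673 -0.0273  0.082 ] [ 0.582  -0.0225  0.082 ] [ 0.5827 -0.02    0.0701]
vise [0.5066 0.0328 0.    ] [0.5071 0.043  0.    ] [ 0.5099  0.0405 -0.0057]
[ 0.563 -0.183  0.03 ]
[ 0.448 -0.21   0.03 ]
[ 0.464 -0.292  0.03 ]
[ 0.513 -0.239  0.03 ]
[ 0.504 -0.334  0.03 ]
[ 0.407 -0.294  0.03 ]
[ 0.03086028  0.31889408 -0.01678246  1.23511978  0.          1.60165661]
cam in tool [ 0.065  0.001 -0.168] [[-0.001, -0.966, -0.258], [1.0, -0.001, 0.001], [-0.001, -0.258, 0.966]] 340.0795746190048
```

View pics/crop1.png

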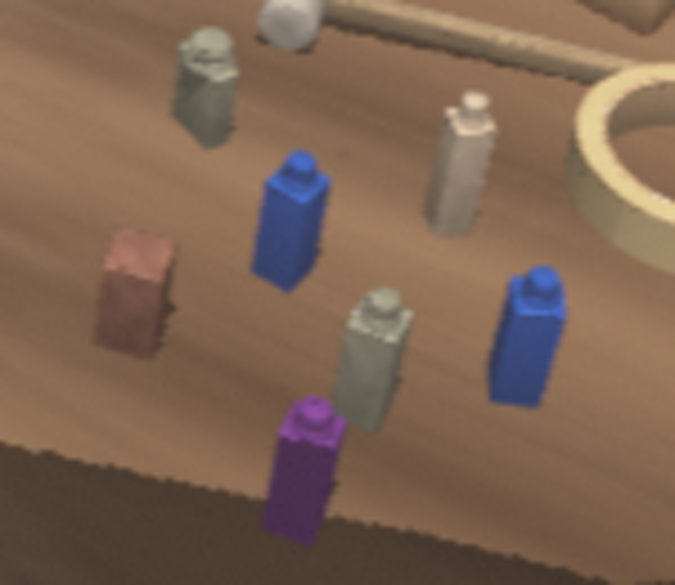

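The crop confirms it: the cream blank (scene row 268, col 452) is the slimmest and tallest, and the blue and purple ones are look-alikes. Now a close look with the wrist camera, first at the vise and then at the blank.

```bash
cat >> h.py <<'E'
def look(name,labels):
    cal=get_calibration("wrist"); im=read_camera("wrist"); cv2.imwrite(f"pics/{name}.png",im[:,:,::-1])
    np.savez(f"pics/{name}.npz",**{k:cal[k] for k in "KRt"})
    for l,z in labels.items():
        for d in pinpoint(l,"wrist")[:3]: print(name,l,np.round(d["centre"],1),round(d["conf"],2),on_z(cal,d["centre"],z).round(4))
E
python3 - <<'E'
from h import *
V=dict(seat=.02,stop=.02,hub=.064,knob_mid=.082)
for yaw in (-1.57,1.57,0,3.14):
    for p in [(.572,-.281,.2),(.51,.06,.25)]:
        q=kin.ik(p,down(yaw)); print(yaw,None if q is None else np.round(q,2))
robot.movep((.50,.07,.23),down(-np.pi/2+.34)); look("v1",V)
robot.movep((.572,-.281,.2),down(-np.pi/2)); look("b1",dict(blank_mid=.033))
m=cut_out("blank_mid","wrist")[:2]
for d in m: print(d["rect"],d["conf"])
np.save("pics/bm.npy",m[0]["pixels"])
print(readout.get_time_s())
E
```

```text
-1.57 [-0.56  0.51  0.28  1.34  0.    2.58]
-1.57 [-0.01  0.24  0.01  1.34  0.    3.13]
1.57 [-0.56  0.51  0.28  1.34  0.   -0.56]
1.57 [-0.01  0.24  0.01  1.34  0.   -0.01]
0 [-0.56  0.51  0.28  1.34  0.    1.01]
0 [-0.01  0.24  0.01  1.34  0.    1.56]
3.14 [-0.56  0.51  0.28  1.34  0.   -2.13]
3.14 [-0.01  0.24  0.01  1.34  0.   -1.58]
v1 seat [213.9 296.3] 0.82 [0.4847 0.0928 0.02  ]
v1 stop [212.7 281. ] 0.82 [0.4802 0.1096 0.02  ]
v1 hub [214.6 417.6] 0.91 [ 0.5331 -0.022   0.064 ]
v1 knob_mid [177.9 444.3] 0.75 [ 0.5743 -0.0254  0.082 ]
b1 blank_mid [213.1 323.8] 0.93 [ 0.5748 -0.2827  0.033 ]
[312.8, 198.0, 18.7, 30.1] 0.6
5.025
```

```bash
python3 - <<'E'
import cv2,numpy as np
im=cv2.imread("pics/v1.png")[140:290,230:490]
cv2.imwrite("pics/v1c.png",cv2.resize(im,None,fx=3,fy=3,interpolation=cv2.INTER_CUBIC))
im=cv2.imread("pics/b1.png")[170:260,260:380]
cv2.imwrite("pics/b1c.png",cv2.resize(im,None,fx=6,fy=6,interpolation=cv2.INTER_CUBIC))
E
```

```text
(no output)
```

View pics/v1c.png

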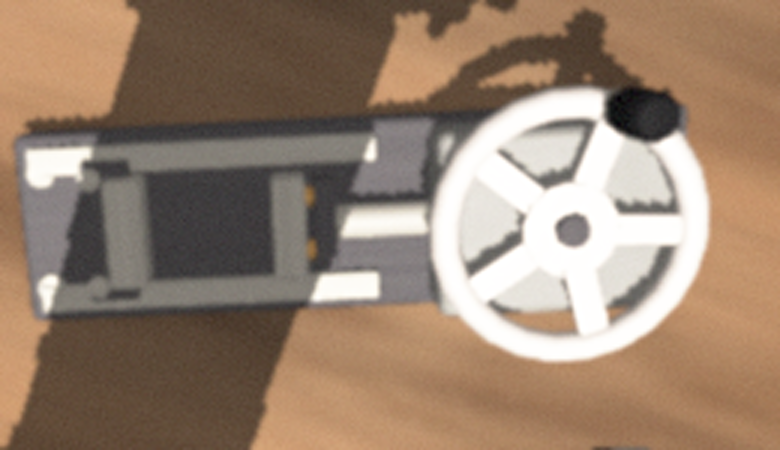

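View pics/b1c.png

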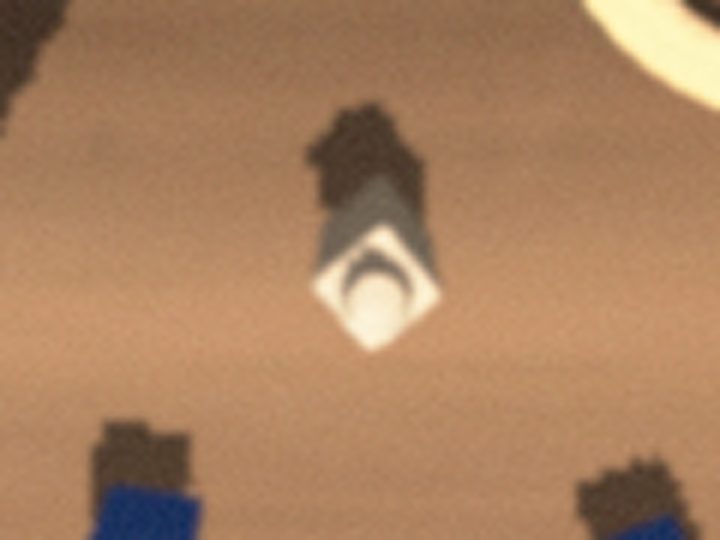

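The vise crop shows the stop on the left (crop x≈105–152), the jaw at crop x≈272–308, the hub at crop (572, 230) and the knob top at crop (643, 112). In the blank crop the shoulder corners are at (314, 287), (373, 350), (440, 296) and (380, 224), so the shaft is turned about 45°. I'll compute the poses from these.

```bash
python3 - <<'E'
from h import *
b=np.load("pics/b1.npz"); v=np.load("pics/v1.npz")
C=np.array([on_z(b,(y/6+170,x/6+260),.055) for x,y in [(314,287),(373,350),(440,296),(380,224)]])
print(C.round(4),C.mean(0).round(4))
for i in range(4):
    e=(C[(i+1)%4]-C[i])[:2]; print(np.hypot(*e).round(4),np.degrees(np.arctan2(e[1],e[0])).round(1)%90)
f=lambda x,y,z:on_z(v,(y/3+140,x/3+230),z)
for n,x,y,z in [("hub",572,230,.064),("knobtop",643,105,.097),("cornA",18,140,.02),("cornB",38,318,.02),("edgeA",430,115,.02),("edgeB",430,303,.02),("stop",135,235,.038),("stopfoot",152,235,.02),("jaw",275,225,.038),("jaw",272,225,.02)]:
    print(n,f(x,y,z).round(4))
w=f(572,230,.064)
for x,y in [(440,230),(705,230),(572,90),(560,360)]: print("rim",f(x,y,.064).round(4),np.linalg.norm(f(x,y,.064)-w).round(4))
E
```

```text
[[ 0.5744 -0.2718  0.055 ]
 [ 0.5643 -0.2811  0.055 ]
 [ 0.573  -0.2916  0.055 ]
 [ 0.5844 -0.2821  0.055 ]] [ 0.574  -0.2816  0.055 ]
0.0137 42.400000000000006
0.0136 39.7
0.0148 39.6
0.0143 44.0
hub [ 0.5322 -0.0257  0.064 ]
knobtop [ 0.5761 -0.0189  0.097 ]
cornA [0.4916 0.1653 0.02  ]
cornB [0.4282 0.1396 0.02  ]
edgeA [0.5504 0.0254 0.02  ]
edgeB [ 0.484 -0.001  0.02 ]
stop [0.4761 0.1129 0.038 ]
stopfoot [0.4739 0.1079 0.02  ]
jaw [0.4963 0.0666 0.038 ]
jaw [0.4926 0.0665 0.02  ]
rim [0.5176 0.0158 0.064 ] 0.044
rim [ 0.5469 -0.0676  0.064 ] 0.0444
rim [ 0.5744 -0.0073  0.064 ] 0.046
rim [ 0.4889 -0.0402  0.064 ] 0.0457
```

```bash
python3 - <<'E'
from h import *
import sys
pick=np.array([.574,-.282]); yp=np.radians(41.4); seat=np.array([.4846,.0926]); ys=np.radians(22.3)
grip(.45,30)
robot.movep((*pick,.13),down(yp)); robot.movel((*pick,.023),v=.08)
grip(0.0,30); print("open",readout.get_opening(),readout.get_gripper_force())
f0=readout.get_wrist_force(); robot.movel((*pick,.2),v=.15)
print("open",readout.get_opening(),readout.get_gripper_force(),readout.get_wrist_force()-f0)
if readout.get_opening()<.08: sys.exit("missed")
robot.movep((*seat,.2),down(ys)); robot.movel((*seat,.06),v=.1)
robot.wait(.3); look("p1",dict(blank_mid=.06,seat=.02)); print(readout.get_time_s(),readout.get_tool_pos())
E
python3 - <<'E'
import cv2
im=cv2.imread("pics/p1.png"); cv2.imwrite("pics/p1c.png",im)
E
```

```text
open 0.15689949357174302 30.403009057044983
open 0.16150800557164355 30.100277066230774 [ 0.35408859  0.59772599 -2.87710394]
p1 seat [246.2 319.7] 0.76 [0.4826 0.0955 0.02  ]
14.1083 [0.4846503  0.09260229 0.06007531]
```

View pics/p1c.png

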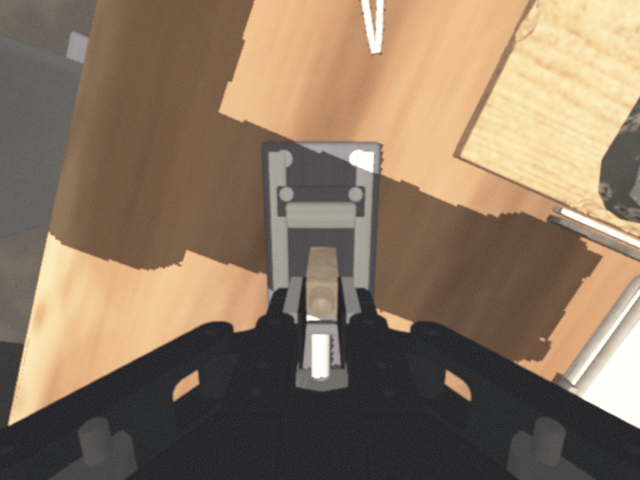

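The blank is held upright, square to the vise and centred between the rails: head at (300, 322), stop edge at row 228. Lowering it now.

```bash
python3 - <<'E'
from h import *
seat=np.array([.4846,.0926])
robot.movel((*seat,.047),v=.05); robot.wait(.2); f0=readout.get_wrist_force()[2]
z=.047
while z>.040:
    z-=.0005; robot.movel((*seat,z),v=.02); f=readout.get_wrist_force()[2]-f0
    if f>3: break
print("z",z,f)
grip(.3); robot.wait(.2); robot.movel((*seat,.16),v=.12)
robot.movep((.507,.0,.25),down(np.radians(22.3)))
V=dict(blank_mid=.053,stop=.02,hub=.064,knob_mid=.082)
look("w1",V); print(readout.get_time_s())
E
```

```text
z 0.043 5.597080838261622
w1 blank_mid [116.6 336.5] 0.76 [0.4849 0.0939 0.053 ]
w1 stop [100.7 335.4] 0.64 [0.4776 0.1116 0.02  ]
w1 hub [240.8 334.3] 0.57 [ 0.5317 -0.0245  0.064 ]
w1 knob_mid [259.2 374.7] 0.6 [ 0.5757 -0.0226  0.082 ]
w1 knob_mid [113.3 335.4] 0.23 [0.4826 0.0935 0.082 ]
19.15
```

View pics/w1.png

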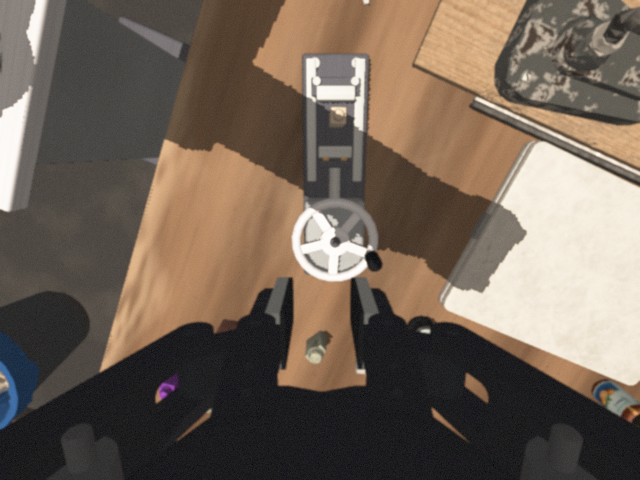

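The blank stands on the bed at (116, 338). The hub is at (241, 335) and the knob at (261, 375), about 4° from world +x. I'll grip the knob at a fixed heading, closing radially, and wind it with radial force correction.

```bash
cat > wind.py <<'E'
from h import *
import json
R=.042; Z=.071
def load(): return json.load(open("st.json"))
def save(s): json.dump(s,open("st.json","w"))
def wind(s,dth,v=.08):
    """one clockwise step; returns tangential and outward force"""
    s["th"]-=dth; th=s["th"]; u=np.array([np.cos(th),np.sin(th)]); t=np.array([u[1],-u[0]])
    robot.movel((*(np.array(s["c"])+R*u),Z),v=v); robot.wait(.06)
    F=np.array(readout.get_wrist_force())-s["f0"]; Fr=F[:2]@u; Ft=-F[:2]@t
    s["c"]=(np.array(s["c"])+np.clip(6e-5*Fr,-.0006,.0006)*u).tolist()
    p=np.array(readout.get_tool_pos())[:2]-s["c"]
    s["log"].append([round(float(x),2) for x in (s["start"]-th,Ft,Fr,F[2])]+[round(float(np.hypot(*p))*1e3,2)])
    save(s); return Ft,Fr,np.linalg.norm(F)
E
python3 - <<'E'
from wind import *
c=np.array([.532,-.025]); th=np.radians(3.)
k=c+R*np.array([np.cos(th),np.sin(th)])
grip(.45,20); robot.movep((*k,.14),down(0.)); robot.movel((*k,Z),v=.1); robot.wait(.3)
f0=np.array(readout.get_wrist_force()); print("f0",f0)
grip(0.,20); robot.wait(.2); F=np.array(readout.get_wrist_force())-f0
print("open",readout.get_opening(),F)
x0=k[0]
for i in range(8):   # relieve radial force before squeezing hard
    if abs(F[0])<2: break
    k[0]+=np.clip(6e-5*F[0],-.0006,.0006); robot.movel((*k,Z),v=.02); robot.wait(.06); F=np.array(readout.get_wrist_force())-f0; print(k.round(5),F.round(2))
c[0]+=k[0]-x0
grip(0.,60); robot.wait(.1); print(readout.get_opening(),np.array(readout.get_wrist_force())-f0)
s=dict(c=c.tolist(),th=th,start=th,f0=f0.tolist(),log=[])
for i in range(8):
    Ft,Fr,n=wind(s,.1,.05)
    if n>45: print("abort"); break
print(*s["log"],sep="\n"); print(s["c"],readout.get_time_s(),readout.get_opening())
E
```

```text
f0 [-0.24139525  0.64941775  1.17464204]
open 0.001079997558453605 [-0.13061304 -0.20121141 -0.33925796]
0.0008001503901618503 [-0.11553149 -0.16532667  0.90392062]
[0.1, -1.12, 0.22, 0.52, 42.01]
[0.2, -2.75, -0.1, -0.46, 42.07]
[0.3, -0.77, 1.08, -0.72, 41.92]
[0.4, -0.92, 0.84, -1.24, 41.69]
[0.5, -0.2, 0.3, -1.9, 41.91]
[0.6, -0.61, 0.11, -2.59, 41.99]
[0.7, -0.09, 0.28, -1.67, 41.98]
[0.8, -0.51, 0.15, -1.53, 41.98]
[0.5321588488398188, -0.02506008498443127] 24.5917 -0.0002913290959151444
```

The fingers shut on nothing: the knob was missed, and the small forces say nothing was pressed. I'll lift and look again.

```bash
python3 - <<'E'
from h import *
p=readout.get_tool_pos(); robot.movel((p[0],p[1],.14),v=.2); grip(.6,20)
robot.movep((.50,.0,.23),down(-np.pi/2+.34)); look("w2",dict(blank_mid=.053,hub=.064,knob_mid=.082))
print(readout.get_time_s(),readout.get_tool_pos())
im=read_camera("top"); cv2.imwrite("pics/top2.png",im[:,:,::-1])
a=cv2.resize(cv2.imread("pics/w2.png")[140:340,200:500],None,fx=2,fy=2,interpolation=cv2.INTER_CUBIC)
cv2.imwrite("pics/w2c.png",a)
E
```

```text
w2 blank_mid [194.6 229.3] 0.88 [0.4875 0.0937 0.053 ]
w2 hub [193.2 353.7] 0.83 [ 0.5319 -0.0234  0.064 ]
w2 hub [153.8 373.8] 0.56 [ 0.5734 -0.0281  0.064 ]
w2 knob_mid [153.  375.7] 0.55 [ 0.574  -0.0268  0.082 ]
27.0167 [ 4.99951974e-01 -1.44344406e-04  2.29594285e-01]
```

View pics/w2c.png

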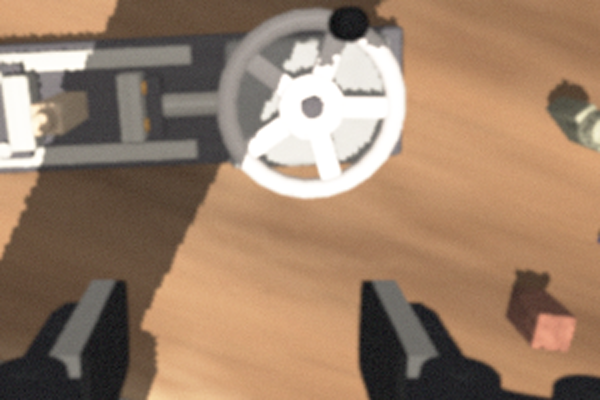

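The crop shows the knob at full-image (151, 374) and the wheel seemingly unturned. I'll go back above the knob and check its alignment against the fingers from close by.

```bash
python3 - <<'E'
from h import *
w=np.load("pics/w2.npz"); v=np.load("pics/v1.npz")
print("knobtop w2",on_z(w,(151.5,374.5),.097),"v1",on_z(v,(110/3+140,643/3+230),.097))
for n in ("top0","top2"):
    im=cv2.imread(f"pics/{n}.png")[160:200,275:325].max(2); m=(im<45).astype(np.uint8); k,_,st,ce=cv2.connectedComponentsWithStats(m)
    print(n,[(s.tolist(),c.round(1).tolist()) for s,c in zip(st[1:],ce[1:]) if s[4]>15])
grip(.5,20); robot.movep((.574,-.0228,.125),down(0.)); robot.wait(.2)
print(readout.get_tool_pos(),readout.get_opening()); look("k1",dict(knob_mid=.082,hub=.064)); print(readout.get_time_s())
E
```

```text
knobtop w2 [ 0.57420603 -0.02312297  0.097     ] v1 [ 0.57474468 -0.019462    0.097     ]
top0 [([16, 16, 7, 10, 25], [19.3, 21.4])]
top2 [([13, 16, 10, 11, 80], [18.0, 20.8]), ([6, 30, 7, 10, 42], [9.2, 34.7])]
[ 0.57422325 -0.02276278  0.12561955] 0.5040622862287474
k1 knob_mid [249.6 321.9] 0.76 [ 0.575  -0.0225  0.082 ]
k1 knob_mid [396.4 205.6] 0.75 [ 0.4893 -0.1353  0.082 ]
k1 hub [244.7 260.7] 0.62 [ 0.5321 -0.0243  0.064 ]
28.8167
```

View pics/k1.png

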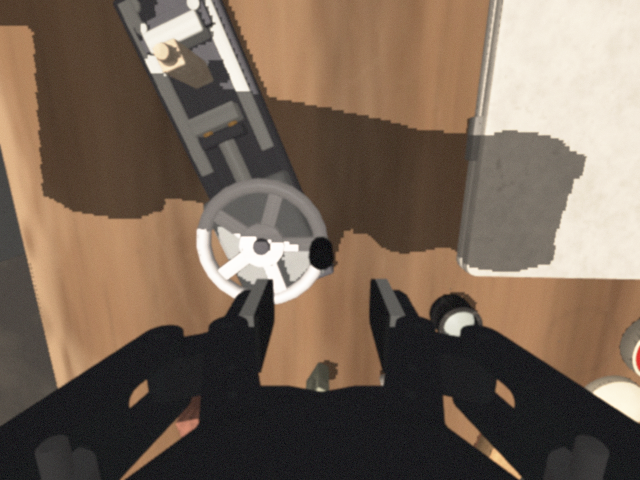

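The knob at (255, 321) is centred between the fingers, so the alignment looks right. I'll descend and print height, opening and forces while closing.

```bash
python3 - <<'E'
from h import *
k=(.5745,-.0225)
robot.movel((*k,.071),v=.1); robot.wait(.2); f0=np.array(readout.get_wrist_force())
print(readout.get_tool_pos(),readout.get_orientation(),f0)
cal=get_calibration("wrist"); print("expect knob",proj(cal,(*k,.097)),"tcp",proj(cal,(*k,.071)))
look("k2",dict(knob_mid=.082,hub=.064))
for o in (.35,.25,.15):
    grip(o,20); print(o,readout.get_opening(),readout.get_gripper_force(),(np.array(readout.get_wrist_force())-f0).round(2))
look("k3",dict(knob_mid=.082))
print(readout.get_time_s())
E
```

```text
[ 0.57526551 -0.02261511  0.07189232] [2.22042720e+00 2.22050389e+00 1.58099425e-03] [-0.61652613 -0.41675917  0.6690403 ]
expect knob [318.88783169 293.81276499] tcp [319.11550753 273.37933262]
k2 knob_mid [284.1 320.1] 0.74 [ 0.575 -0.024  0.082]
k2 knob_mid [272.4 242.4] 0.44 [ 0.5366 -0.0177  0.082 ]
k2 hub [272.  240.3] 0.82 [ 0.5311 -0.0243  0.064 ]
k2 hub [285.4 318.2] 0.67 [ 0.5739 -0.0323  0.064 ]
0.35 0.3480554498414779 0.0 [ 0.54  0.43 -0.98]
0.25 0.24934350595195606 0.0 [ 0.92  0.38 -1.23]
0.15 0.15468336379212314 0.0 [ 0.71  1.65 -0.43]
k3 knob_mid [287.7 319.8] 0.64 [ 0.5741 -0.0254  0.082 ]
30.7417
```

```bash
python3 - <<'E'
import cv2,numpy as np
a=[cv2.resize(cv2.imread(f"pics/{n}.png")[190:390,225:415],None,fx=2.1,fy=2.8,interpolation=cv2.INTER_CUBIC) for n in("k2","k3")]
cv2.imwrite("pics/k23.png",np.hstack(a)); print(np.hstack(a).shape)
E
```

```text
(560, 798, 3)
```

View pics/k23.png

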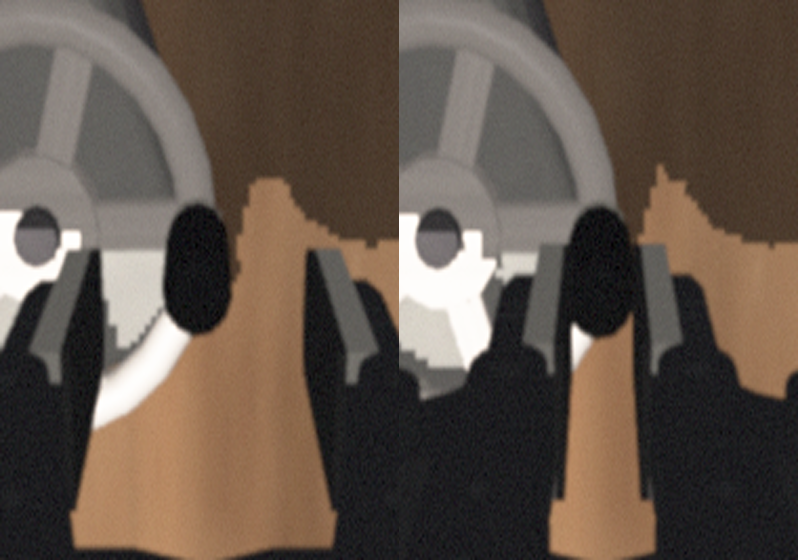

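The left crop (k2) and right crop (k3) both show the knob between the fingers and nearly touched, so I'll keep closing and watch the forces.

```bash
python3 - <<'E'
from h import *
f0=np.array(readout.get_wrist_force())
for o in (.12,.09,.06):
    grip(o,20); print(o,readout.get_opening(),readout.get_gripper_force(),(np.array(readout.get_wrist_force())-f0).round(2),readout.get_tool_pos().round(4))
    if readout.get_gripper_force()>5: break
look("k4",dict(knob_mid=.082))
print(readout.get_time_s())
E
```

```text
0.12 0.12168187869564095 0.6042779501876794 [0.91 0.7  1.14] [ 0.5745 -0.0225  0.0711]
0.09 0.0905957076764153 1.3138909621193307 [ 0.12 -0.17  3.46] [ 0.5745 -0.0225  0.0712]
0.06 0.061451185266433825 1.5283736547402071 [-0.26 -0.03  4.1 ] [ 0.5747 -0.0225  0.0712]
k4 knob_mid [284.4 321.1] 0.57 [ 0.5749 -0.0238  0.082 ]
31.4917
```

```bash
python3 - <<'E'
from h import *
C={n:dict(np.load(f"pics/{n}.npz")) for n in("v1","w1","w2","k1","k2","k3","k4")}
S,T=get_calibration("scene"),get_calibration("top")
for n,c in C.items(): print(n,(-c["R"].T@c["t"]).round(3),end=" ")
print()
hub=dict(v1=(214.6,417.6),w1=(240.8,334.3),w2=(193.2,353.7),k1=(244.7,260.7),k2=(272,240.3))
kn=dict(v1=(177.9,444.3),w1=(259.2,374.7),w2=(153,375.7),k1=(249.6,321.9),k2=(284.1,320.1),k3=(287.7,319.8),k4=(284.4,321.1))
for o in(hub,kn):
    obs=[(C[n],p) for n,p in o.items()]; X=tri(obs); print(X.round(4),[(n,(proj(C[n],X)[::-1]-p).round(1).tolist()) for n,p in o.items()])
# dark-blob silhouette of the knob in each wrist view
for n in C:
    im=cv2.imread(f"pics/{n}.png").max(2); r,c=map(int,kn[n]); m=(im<40).astype(np.uint8)
    k,l,st,ce=cv2.connectedComponentsWithStats(m); i=l[r,c]; print(n,st[i].tolist(),ce[i].round(1))
d=cut_out("knob_mid","wrist"); print([(x["rect"],x["conf"]) for x in d[:2]])
for zz in(.067,.082,.097): print(zz,[proj(C[n],(.5745,-.0235,zz))[::-1].round(1).tolist() for n in("v1","w2","k1","k2")])
E
```

```text
v1 [0.562 0.09  0.398] w1 [0.482 0.06  0.417] w2 [0.562 0.021 0.398] k1 [0.574 0.042 0.294] k2 [0.575 0.042 0.24 ] k3 [0.575 0.042 0.239] k4 [0.575 0.042 0.24 ] 
[ 0.532  -0.0236  0.0643] [('v1', [1.6, 1.1]), ('w1', [-0.5, 0.6]), ('w2', [-0.0, 0.2]), ('k1', [-0.8, -0.2]), ('k2', [-1.0, 1.5])]
[ 0.5747 -0.0242  0.0824] [('v1', [-0.8, -0.8]), ('w1', [1.2, -1.5]), ('w2', [-1.8, -2.3]), ('k1', [2.8, -0.5]), ('k2', [0.7, -0.6]), ('k3', [-2.0, 1.2]), ('k4', [1.1, -0.4])]
v1 [0, 0, 640, 480, 240270] [319.9 191.9]
w1 [366, 252, 15, 17, 165] [373.2 259.6]
w2 [365, 144, 19, 16, 231] [373.9 151.1]
k1 [310, 238, 24, 31, 577] [321.2 253.1]
k2 [304, 263, 31, 46, 1133] [318.8 285.9]
k3 [0, 264, 640, 216, 70179] [322.  407.4]
k4 [0, 264, 640, 216, 69288] [322.3 408.1]
[([306.9, 264.1, 28.5, 45.9], 0.97)]
0.067 [[175.8, 437.1], [151.0, 370.2], [244.8, 321.1], [272.5, 319.1]]
0.082 [[177.1, 442.5], [151.1, 372.5], [251.1, 321.1], [283.2, 319.0]]
0.097 [[178.5, 448.4], [151.3, 375.0], [258.4, 321.1], [295.8, 318.9]]
```

```bash
python3 - <<'E'
import cv2
for n in("k3","k4"):
    g=cv2.cvtColor(cv2.imread(f"pics/{n}.png"),6)
    for r in range(260,328,6): print(n,r,g[r,284:360:2].tolist())
E
```

```text
k3 260 [99, 99, 98, 94, 100, 97, 100, 102, 97, 94, 91, 90, 85, 108, 130, 134, 134, 137, 129, 129, 124, 120, 80, 60, 57, 60, 61, 64, 63, 59, 87, 123, 121, 123, 125, 124, 128, 128]
k3 266 [135, 136, 135, 138, 139, 139, 135, 134, 134, 135, 135, 133, 135, 108, 66, 20, 15, 19, 19, 12, 25, 25, 41, 81, 68, 61, 64, 58, 63, 116, 127, 125, 121, 122, 126, 124, 125, 129]
k3 272 [139, 138, 135, 141, 137, 139, 138, 140, 138, 141, 141, 117, 39, 7, 22, 16, 15, 18, 20, 16, 17, 9, 21, 16, 20, 48, 55, 58, 67, 115, 128, 122, 125, 127, 123, 125, 128, 127]
k3 278 [136, 138, 133, 135, 103, 97, 93, 97, 96, 87, 41, 23, 16, 21, 17, 19, 18, 24, 11, 21, 16, 9, 16, 21, 17, 16, 33, 28, 71, 92, 97, 98, 95, 97, 113, 127, 128, 125]
k3 284 [209, 210, 210, 153, 98, 93, 96, 97, 91, 72, 28, 32, 14, 2, 17, 17, 18, 24, 20, 24, 26, 16, 23, 22, 14, 20, 27, 23, 44, 93, 93, 95, 90, 95, 100, 125, 129, 130]
k3 290 [24, 28, 58, 95, 95, 94, 94, 96, 85, 46, 29, 27, 21, 27, 25, 25, 20, 20, 22, 27, 26, 23, 11, 27, 25, 23, 18, 29, 29, 76, 94, 94, 91, 95, 93, 81, 30, 30]
k3 296 [28, 43, 88, 95, 95, 97, 92, 88, 72, 26, 21, 23, 23, 14, 
[... 2294 characters left out ...]
6, 96, 95, 86, 38, 26, 32, 33, 31, 33]
k4 308 [23, 26, 32, 20, 35, 36, 88, 94, 96, 96, 94, 92, 96, 48, 30, 27, 22, 18, 14, 29, 20, 36, 27, 23, 34, 84, 96, 95, 93, 93, 93, 94, 62, 22, 31, 26, 27, 26]
k4 314 [30, 28, 20, 28, 23, 27, 35, 33, 51, 76, 104, 110, 105, 54, 36, 31, 94, 131, 129, 126, 120, 113, 48, 29, 40, 93, 109, 108, 95, 62, 39, 34, 25, 36, 31, 28, 29, 29]
k4 320 [35, 27, 31, 31, 34, 34, 32, 26, 25, 27, 31, 46, 98, 54, 34, 33, 109, 134, 125, 124, 118, 117, 55, 29, 38, 89, 71, 30, 28, 29, 30, 33, 29, 33, 27, 27, 31, 23]
k4 326 [27, 22, 27, 31, 28, 30, 30, 35, 25, 24, 31, 23, 27, 28, 28, 42, 107, 134, 127, 124, 122, 115, 63, 28, 32, 31, 32, 29, 30, 25, 28, 32, 26, 31, 25, 24, 28, 33]
```

In k4 the finger tips cover the knob's sides and get pushed up 4 N, so they are closing over the knob's top. The tips therefore sit higher than I assumed. I'll open, go down in guarded steps with a force check, and close again.

```bash
python3 - <<'E'
from h import *
k=(.5747,-.0242)
robot.movel((*k,.08),v=.1); grip(.35,20); robot.wait(.1); f0=np.array(readout.get_wrist_force())
z=.071
while z>.0465:
    robot.movel((*k,z),v=.04); robot.wait(.05); F=np.array(readout.get_wrist_force())-f0
    print(round(z,3),F.round(1))
    if np.linalg.norm(F)>4.5: z+=.004; robot.movel((*k,z),v=.04); break
    z-=.004
robot.wait(.1); print(readout.get_tool_pos().round(4))
grip(0.,20); robot.wait(.1)
print(readout.get_opening(),readout.get_gripper_force(),(np.array(readout.get_wrist_force())-f0).round(2),readout.get_tool_pos().round(4),readout.get_time_s())
E
```

```text
0.071 [-1.2  0.3  0.4]
0.067 [-1.6 -0.7 -0.3]
0.063 [-1.  -0.2 -0.9]
0.059 [ 0.2 -1.1 -0.3]
0.055 [-1.4 -0.3  0.5]
0.051 [-0.1  0.4  1. ]
0.047 [-0.5 -0.1 -0. ]
[ 0.5747 -0.0242  0.047 ]
0.17675669130230595 21.04694925248623 [-6.07 -0.56  6.05] [ 0.5739 -0.0242  0.0472] 34.9417
```

Gripped now: opening 0.177, pad force 21 N. I'll relieve the side forces, squeeze harder, and wind the first radian as a check.

```bash
sed -i 's/^R=.042; Z=.071/R=.042; Z=.049/' wind.py; python3 - <<'E'
from wind import *
f0=np.array([-.4,.2,.7]); k=np.array([.5747,-.0242])
for i in range(6):
    robot.movel((*k,Z),v=.02); robot.wait(.06); F=np.array(readout.get_wrist_force())-f0; print(k.round(5),F.round(1))
    if abs(F[0])<2: break
    k[0]+=np.clip(1e-4*F[0],-.0006,.0006)
grip(0.,60); robot.wait(.1); F=np.array(readout.get_wrist_force())-f0; print(readout.get_opening(),readout.get_gripper_force(),F.round(1))
hub=np.array([.532,-.0238]); th=float(np.arctan2(*(k-hub)[::-1])); c=k-R*np.array([np.cos(th),np.sin(th)])
s=dict(c=c.tolist(),th=th,start=th,f0=f0.tolist(),log=[])
for i in range(9):
    Ft,Fr,n=wind(s,.1,.06)
    if n>40: print("abort"); break
print(*s["log"],sep="\n"); print(s["c"],readout.get_time_s(),readout.get_opening())
E
```

```text
[ 0.5747 -0.0242] [  0.1  -1.  -12.3]
0.16035428788850706 58.559581819572486 [  2.   -0.9 -19. ]
[0.1, 4.92, 1.32, -19.92, 40.97]
[0.2, 6.76, 1.43, -20.8, 40.95]
[0.3, 7.93, 1.59, -21.95, 40.99]
[0.4, 8.74, 3.17, -22.0, 40.91]
[0.5, 8.25, 1.87, -23.05, 40.97]
[0.6, 8.58, 0.93, -23.31, 41.05]
[0.7, 7.89, 1.4, -24.39, 41.13]
[0.8, 7.73, 1.65, -24.59, 41.18]
[0.9, 8.23, 1.03, -26.13, 41.3]
[0.5334432998045526, -0.024199410043307515] 38.3417 0.16077405856399235
```

Winding works: free running reads about 8 N paused and the radial force is small. There is an upward pull on the knob, so I'll add height relief and continue until it is about 6 N above free running.

```bash
python3 - <<'E'
import wind as W
from wind import *
s=load(); free=[r[1] for r in s["log"] if r[0]>.25]; dth=.18; why="limit"
while s["start"]-s["th"]<10.2:
    W.Z=float(np.clip(W.Z+3e-5*s["log"][-1][3],.0465,.0505))
    Ft,Fr,n=wind(s,dth,.1 if dth>.1 else .05); base=np.median(free)
    if n>45 or abs(Fr)>20 or Ft>base+8: why="abort"; break
    if Ft<base+1.5 and dth>.1: free.append(Ft)
    else: dth=.08
    if dth<.1 and (Ft+s["log"][-2][1])/2>base+5.4: why="firm"; break
    if readout.get_time_s()>66: why="time"; break
print(why,base,W.Z,s["c"],readout.get_time_s(),readout.get_opening()); print(*s["log"][9:],sep="\n")
E
```

```text
firm 7.114929218495675 0.0465 [0.531024221066105, -0.024851953753448237] 52.2167 0.16055432044956072
[1.08, 7.72, 0.19, -22.08, 41.66]
[1.26, 7.25, 0.59, -19.39, 41.92]
[1.44, 6.76, -0.01, -18.48, 42.26]
[1.62, 7.9, 1.15, -17.14, 42.47]
[1.8, 7.28, 1.58, -16.54, 42.69]
[1.98, 8.04, 2.53, -16.82, 42.78]
[2.16, 8.3, 4.09, -16.07, 42.74]
[2.34, 7.88, 4.54, -14.95, 42.7]
[2.52, 8.07, 4.39, -13.35, 42.6]
[2.7, 8.24, 4.64, -10.82, 42.42]
[2.88, 7.32, 3.85, -8.99, 42.31]
[3.06, 7.71, 3.64, -8.13, 42.19]
[3.24, 6.61, 2.91, -7.81, 42.06]
[3.42, 7.45, 2.12, -6.18, 42.03]
[3.6, 7.19, 1.27, -5.67, 42.0]
[3.78, 7.26, 0.69, -3.77, 42.04]
[3.96, 5.76, 1.09, -5.04, 42.03]
[4.14, 5.79, 0.77, -3.42, 42.01]
[4.32, 6.16, 0.02, -3.5, 42.07]
[4.5, 6.47, -0.63, -3.64, 42.15]
[4.68, 6.11, 0.5, -2.51, 42.18]
[4.86, 7.0, -0.75, -3.09, 42.26]
[5.04, 6.06, -0.02, -3.08, 42.31]
[5.22, 6.44, -0.23, -3.86, 42.34]
[5.4, 6.27, -1.23, -3.58, 42.4]
[5.58, 5.66, -0.46, -4.49, 42.44]
[5.76, 7.14, -0.22, -4.56, 42.42]
[5.94, 6.2, -1.31, -6.23, 42.49]
[6.12, 5.55, -0.52, -6.74, 42.48]
[6.3, 6.12, -0.88, -6.96, 42.46]
[6.48, 6.22, -0.83, -8.94, 42.42]
[6.66, 6.69, -1.04, -9.62, 42.42]
[6.84, 5.17, -0.61, -10.7, 42.36]
[7.02, 6.96, -2.14, -10.54, 42.36]
[7.2, 7.28, -1.45, -12.57, 42.33]
[7.38, 6.76, -1.24, -13.54, 42.3]
[7.56, 6.48, -1.28, -15.22, 42.25]
[7.74, 7.09, -0.66, -15.47, 42.16]
[7.92, 6.34, -1.01, -17.53, 42.07]
[8.1, 7.07, 0.02, -17.74, 41.92]
[8.28, 8.26, -0.47, -18.66, 41.82]
[8.46, 9.18, 1.09, -18.78, 41.65]
[8.54, 11.45, -0.29, -20.31, 41.62]
[8.62, 12.66, -0.22, -21.57, 41.56]
[8.7, 12.62, 1.13, -22.31, 41.44]
```

It came up firm: 12.6 N against about 6.9–8 N free, so roughly 4.6–5.8 N above. I'll nudge it a touch further with a guard, let go, retreat and verify.

```bash
python3 - <<'E'
import wind as W
from wind import *
s=load(); W.Z=.0465
for i in range(2):
    Ft,Fr,n=wind(s,.06,.04); robot.wait(.1); print(s["log"][-1])
    if Ft>13.6: break
p=readout.get_tool_pos(); grip(.4,20); robot.wait(.1); print("released",readout.get_opening(),(np.array(readout.get_wrist_force())-s["f0"]).round(1))
robot.movel((p[0],p[1],.16),v=.12)
robot.movep((.50,.0,.24),down(0.39)); robot.wait(.2)
look("e1",dict(blank_mid=.053,stop=.02,hub=.064,knob_mid=.082))
T=get_calibration("scene"); read_camera("scene")
for l,z in (("blank_mid",.053),("seal_blank_1",.03)):
    print(l,[(np.round(d["centre"],1).tolist(),round(d["conf"],2),on_z(T,d["centre"],z).round(3).tolist()) for d in pinpoint(l,"scene")[:7]])
print(readout.get_time_s())
E
```

```text
[8.76, 13.47, -0.04, -21.03, 41.39]
[8.82, 15.0, 0.35, -20.22, 41.36]
released 0.40649032493657267 [ 0.6 -0.5 -0.8]
e1 blank_mid [106.2 346.3] 0.82 [0.4819 0.1045 0.053 ]
e1 stop [ 99.9 338.6] 0.93 [0.4725 0.1113 0.02  ]
e1 hub [244.8 342.4] 0.6 [ 0.5319 -0.0236  0.064 ]
e1 knob_mid [264.1 305.1] 0.57 [ 0.502  -0.0521  0.082 ]
e1 knob_mid [244.  339.2] 0.48 [ 0.5256 -0.0197  0.082 ]
blank_mid [([309.8, 378.3], 0.63, [0.408, -0.225, 0.053]), ([210.5, 242.5], 0.48, [0.488, 0.107, 0.053])]
seal_blank_1 [([348.6, 413.7], 0.95, [0.39, -0.295, 0.03]), ([323.8, 427.4], 0.77, [0.444, -0.293, 0.03]), ([319.7, 462.1], 0.74, [0.481, -0.334, 0.03]), ([308.4, 377.9], 0.6, [0.43, -0.215, 0.03]), ([293.2, 413.5], 0.59, [0.491, -0.248, 0.03]), ([262.9, 393.6], 0.54, [0.539, -0.188, 0.03]), ([223.0, 311.5], 0.34, [0.553, -0.006, 0.03])]
55.6333
```

The blank is now against the stop: its centre is at (0.482, 0.1045), about 7.5 mm before the stop face. The other blanks sit at the same scene pixels as at the start, and the hand is clear. Handing in.

```bash
python3 -c "
from cell import *
print(job.finish_job())"
```

```text
the job is handed in; nothing more can be done
None
```

The tallest blank stands clamped against the stop, and the job was handed in at about 56 s with the hand clear and the other blanks where they were; the last wheel reading was 7–8 N above free running (target 6 N, limit 8 N), so the wheel may be slightly over-firm, and I did not check the stone for cracks.

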